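Release the eccentric cam and feed the tube rack

TASK

The rack of sample tubes has to go into the reader. Push the cam's lever round until the cam is at its low point, with the lever pointing straight away from the rack slide, and only after that push the slide forward until it is fully home. Leave the bottle, the jar and the tube stand where they are, and finish clear of everything.

Things in the scene. Friction and masses are not known exactly. Their poses are not given: they have to be found in the camera images.
- feed: Rack feed fixed to the bench. Origin on the bench top; x is the slide's forward travel, y to the left of it, z up. Grey base plate spans x -180 to 110, y -70 to 70 mm, 10 mm thick; on it rails, a slide carrying an orange tube rack and, ahead of it, an eccentric cam (pivot at x 40, y 0 mm). A white reader head 50 x 30 x 75 mm tall stands on the right edge at x -35, y -85 mm.
- slide (a joint): Forward travel of the rack slide along the feed's x axis, in m: 0 fully back, 0.070 fully home against its stop. Friction about 2.5 N; it stays where it is left. Unless the cam is within about 0.47 rad of its low point, the slide's nose strikes the cam disc some 10 to 25 mm short of home.
- push_plate (a point): Centre of the rear face of the steel push plate, upright at the slide's rear end, 54 mm above the bench; its x axis is the forward push direction. Plate 76 mm wide (along y), 6 mm thick, 17 to 87 mm above the bench; the space behind it is free. Ahead of it on the slide (110 x 92 mm) the orange rack with pink-capped tubes fixed in it, tops 95 mm above the bench.
- cam (a joint): Angle of the cam about its vertical pivot, in rad, counter-clockwise from above. 0 is the low point: the lever points along the feed's +x, straight away from the slide, and the disc's thin side faces the slide. Positive: lever swung to the feed's left (+y). Stops at -0.8 and 2.3; no stop or click at 0. Friction 0.28 N m (about 3.5 N at the post); it stays where it is left.
- cam_pivot (a point): Point on the cam's pivot axis, 39 mm above the bench; turns with the cam, its x axis along the lever. Steel disc 68 mm across, 15 to 33 mm above the bench, centred 16 mm from the pivot on the lever's side. The flat lever bar, 14 mm wide, lies on it at 33 to 40 mm above the bench, from the pivot to 90 mm out.
- lever_post (a point): Point on the axis of the upright round black post at the lever's end, 74 mm above the bench. Post 16 mm in diameter, from 36 to 91 mm above the bench, its axis 85 mm from the pivot; its x axis points outward along the lever.
- reagent: Loose amber bottle, 50 mm across, 100 mm tall, 0.2 kg, standing on the bench; origin at the centre of its underside. To be left alone.
- jar: Loose white jar with a lid, 52 mm across, 55 mm tall, standing on the bench; origin at the centre of its underside. To be left alone.
- stand: Loose round grey stand, 48 mm across and 18 mm high, with one capped tube upright in it (83 mm tall in all); origin at the centre of its underside. To be left alone.

How it is judged:
By the outcome, as a careful person would: the job done as asked, in the order asked, and still so for the second after the job is handed in, with the robot touching nothing.
It also fails if it takes over 58 s, if anything falls off the work surface, if the arm or the gripper's body presses on something with over 40 N, if the wrist force passes 120 N, or if a joint passes its speed limit or range.

ROBOT

A 6-joint arm with a two-finger parallel gripper is mounted at the origin on the work surface. World frame = base frame: x ahead of the robot, y to its left, z up, the work surface at z = 0. Lengths are in mm, angles in rad, forces in N, time in s.
With the tool pointing down it reaches from about 275 to 750 mm from the base axis. Payload 10.2 kg.
Tool frame: the origin (TCP) lies at the very end of the fingers, on their centre line; the grasp point (between the pads) lies 19 mm behind it (ctrl.hold_point_z is the distance from the TCP to the grasp point, in mm); z points along the fingers, y is the direction in which the jaws open and shut (so a half turn about z gives the same grasp; the last joint's range is limited). The gripper opens to 85 mm and grips with 20 to 120 N. Pads are 22 mm wide; open, the fingers measure 114 mm over their backs; the gripper's body (76 mm by 85 mm) begins 54 mm behind the grasp point. The pads swing forward as they close: fully open they stand 13 mm farther back than shut.
Start: joints at [0.994, 0.313, 1.498, -0, 1.331, -0.223], TCP at [181.907, 492.485, 231.294] pointing down, gripper open.
Joint ranges: [-2.94, 2.94], [-0.97, 2.17], [0.19, 2.56], [-1.23, 4.37], [0.02, 3.11], [-2.88, 2.88]. Speed limits (rad/s): [2.39, 2.39, 3.01, 3.14, 3.14, 3.14].

INTERFACE

Orientations are given as a unit quaternion [w, x, y, z].
In Python, from rig import readout, cams, workorder, spotter, ctrl gives the robot as it stands.
- The arm moves only by the tool step_arm, never from a script. Its argument "plan" is text: rows parted by semicolons, each of 5 numbers parted by spaces: the shift along the tool's x, y, z in cm, then the turn about the tool's z in degrees, then the opening in per cent of the stroke, from 0 (shut) to 100 (fully open). In form: x y z twist gripper; .... A call has 1 to 10 rows; each row is the pose to reach, as a shift and turn from the pose commanded when the call began, along the tool's axes at that moment; what a row does not reach only later rows make up. A row lasts 1/10 s, in which the tool goes at most 50 mm and 8.59 degrees, less where a joint would pass 70% of its speed; a pose out of reach is approached as far as the arm can. A call with a gripper value outside its range is refused whole. The fingers move at their own pace and stop on an object; "grip_force" is the grip in N (left out, the last holds). Time passes only in rows, so rows that repeat a pose let the fingers close. It gives the time, the measured TCP pose, the force and the opening at its end, in the units of the state.
- readout.sense(): the state, without advancing time (a new reading comes with each control period).
- cams.capture(name): name is "scene" or "top"; returns (picture, depth): 400x640x3 uint8, red, green, blue; 400x640 float32, mm along the optical axis (not along the pixel's ray), 0 where there is no reading.
- cams.camera_info(name): a dict with "vfov" (degrees; the focal length in pixels is half the picture's height over the tangent of half this angle, whatever the lens; pixels are square), "cx", "cy" (the principal point, pixels), "k1" (the pictures are not rectified: a ray, as slopes to the right and down, at radius r is drawn at 1 + k1 r^2 times it, then the intrinsics apply), "rvec" (rotation vector, rad) and "tvec" (3), from world to camera coordinates, as OpenCV has them. Camera axes: x right, y down, z forward; pixel columns grow to the right and rows downward; lengths in mm; the calibration is good to about 2 mm. A picture is of the moment at which its call begins. camera_info takes no time and is no camera call.
- workorder.finish_job(): hands the job in, once; it reports no verdict.
Trained networks look in the newest picture that a camera, given by its name, has taken for a name from the list of things; names that differ only in an ending like _2 or _b are one class to them, and where a whole thing is asked for, a point or a joint stands for the part that bears it (a point fixed in the world has none). Each returns a list of dicts, best first, with "conf" (0 to 1); they miss things now and then, are a little off and sometimes report something else, mostly with a low value. They report only what shows in the picture. A call takes as long as a camera call.
- spotter.regions_of(camera, target): "pixels" (400x640 bool, what is visible of it) and "extent" ([centre column, centre row, width, height] in pixels, round what is visible of it).
The state is a dict: "time_s": time; "joints": joint angles; "dq": joint speeds; "tau": joint torques, N m; "eef_pos": TCP position; "ee_rot": TCP orientation; "force": force on the tool from outside, world axes, zero at the start; "wrist_torque": the same for the moment, N m; "grip_width": opening from 0.0 (shut) to 1.0 (fully open).
Only numpy, scipy, OpenCV 4.12 (cv2) and the standard library are available. Lean on these libraries where they do the work, as an engineer would, in place of code of your own. Each camera call takes 0.05 s, during which the arm holds its last target. There are 200 camera calls.

## Working session

There is one attempt and no reset: what is moved stays moved. The work goes in short steps, Python scripts to look and compute and a tool call to move; the robot and the scene stay as the last step left them, time stands still between calls to the robot, and variables do not carry over. Pictures are saved under pics/ and viewed, about 8 in all and at most 12, crops included, and the job is handed in when it is done.

Besides the shell and the picture viewer there is one more tool, called as name(argument=value, ...) on one line, values as JSON. step_arm: Moves the arm, as the interface text tells. Its arguments: {"type":"object","properties":{"plan":{"type":"string"},"grip_force":{"type":"number"}},"required":["plan"]}

```bash
mkdir -p pics
cat > h.py <<'E'
import numpy as np, cv2
from rig import readout, cams, workorder, spotter, ctrl
def cam(n):
    i=cams.camera_info(n); f=200/np.tan(np.radians(i['vfov'])/2)
    return f,i['cx'],i['cy'],i['k1'],cv2.Rodrigues(np.array(i['rvec'],float))[0],np.array(i['tvec'],float).ravel()
def unproj(n,uv,d):
    f,cx,cy,k1,R,t=cam(n); uv=np.asarray(uv,float).reshape(-1,2); d=np.asarray(d,float).ravel()
    q=(uv-[cx,cy])/f
    K=np.eye(3); s=cv2.undistortPoints(q.reshape(-1,1,2),K,np.array([k1,0,0,0.])).reshape(-1,2)
    P=np.c_[s*d[:,None],d]
    return (P-t)@R
def proj(n,P):
    f,cx,cy,k1,R,t=cam(n); c=np.asarray(P,float).reshape(-1,3)@R.T+t; s=c[:,:2]/c[:,2:]
    s=s*(1+k1*(s**2).sum(1,keepdims=True)); return s*f+[cx,cy]
def cloud(n,depth,mask=None):
    m=depth>0
    if mask is not None: m&=mask
    v,u=np.nonzero(m); return unproj(n,np.c_[u,v],depth[v,u]),np.c_[u,v]
E
python3 - <<'E'
from h import *
for n in ("scene","top"):
    p,d=cams.capture(n); cv2.imwrite(f"pics/{n}0.png",p[:,:,::-1]); np.save(f"{n}0.npy",d)
    for t in ("feed","slide","push_plate","cam","lever_post","reagent","jar","stand"):
        for r in spotter.regions_of(n,t)[:2]:
            P,_=cloud(n,d,r['pixels'])
            print(n,t,round(r['conf'],2),np.round(r['extent']),np.round(np.median(P,0)) if len(P) else '',np.round(P.min(0)),np.round(P.max(0)))
print(readout.sense())
E
```

```text
scene feed 0.84 [337. 200. 151. 104.] [613.  74.  23.] [446. -12.  -1.] [761. 247. 100.]
scene slide 0.7 [369. 203.  69.  63.] [676.  83.  64.] [600.  42.  -2.] [728. 213. 100.]
scene slide 0.58 [306. 197.  30.  41.] [550.  49.  36.] [493. -12.   8.] [577.  92.  96.]
scene push_plate 0.8 [370. 202.  67.  62.] [676.  80.  64.] [606.  45.   1.] [729. 190. 100.]
scene cam 0.62 [304. 197.  28.  42.] [548.  50.  36.] [495. -12.  10.] [577. 109.  96.]
scene lever_post 0.79 [306. 195.  34.  40.] [548.  49.  36.] [495. -12.   9.] [577. 106.  96.]
scene lever_post 0.63 [338. 201. 149. 102.] [613.  73.  24.] [453. -12.  -1.] [761. 221. 100.]
scene reagent 0.75 [341. 263.  26.  42.] [701. -60.  68.] [658. -75.   0.] [720.   8. 104.]
scene jar 0.95 [401. 160.  24.  26.] [676. 227.  51.] [649. 214.   5.] [699. 265.  60.]
scene stand 0.81 [321. 136.  23.  34.] [494. 192.  21.] [463. 174.  -0.] [513. 251.  87.]
scene stand 0.24 [304. 197.  30.  44.] [550.  49.  36.] [504. -12.   8.] [577. 106.  96.]
top feed 0.82 [293. 213. 122. 153.] [592.  90.  20.] [451. -17.  -4.] [765. 197.  99.]
top slide 0.5
[... 674 characters left out ...]
174.  -4.] [515. 221.  86.]
{'time_s': 0.9, 'joints': array([ 9.93631019e-01,  3.12906655e-01,  1.49770007e+00, -1.21192676e-05,
        1.33100369e+00, -2.23384139e-01]), 'dq': array([ 0.00121102,  0.00080892, -0.00059221, -0.00087606, -0.00043478,
       -0.00123633]), 'tau': array([-6.36804452e-04, -4.12167084e+01, -2.59900832e+01, -1.31428515e-04,
        5.00800270e-04, -6.33812533e-06]), 'eef_pos': array([181.89379403, 492.48787485, 231.29074285]), 'ee_rot': array([ 1.96053957e-06,  1.75968117e-01,  9.84395866e-01, -1.04720846e-05]), 'force': array([ 0.26947107, -0.23567406, -0.49606036]), 'wrist_torque': array([-0.04297869, -0.00346127, -0.00412853]), 'grip_width': 0.9990377689972766}
```

Run:
```python
import cv2
a=cv2.imread("pics/scene0.png")[100:310,230:450]; b=cv2.imread("pics/top0.png")[110:320,180:400]
c=cv2.hconcat([cv2.resize(x,None,fx=1.8*1,fy=1.8*1,interpolation=3) for x in (a,b)])
c=cv2.vconcat([c]); cv2.imwrite("pics/c0.png",c); print(c.shape)
```

```text
(378, 792, 3)
```

View pics/c0.png

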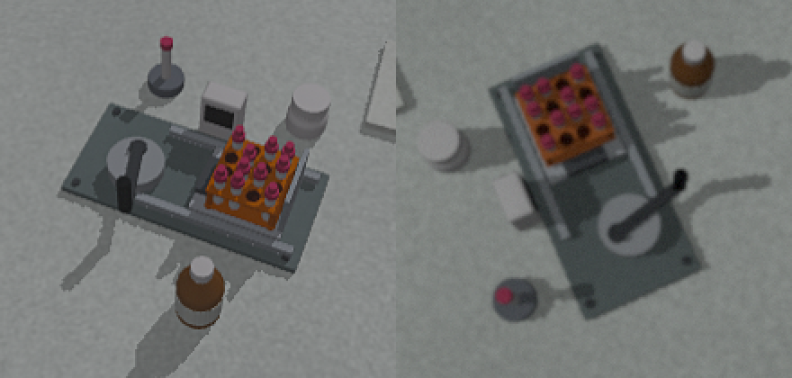

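The crop shows the feed with its rack end far from the robot and forward travel towards the robot. The lever is swung to the feed's left, with the post at about crop (680,180) in the top view. Next I'll fit the poses.

```bash
cat > fit.py <<'E'
from h import *
from scipy.optimize import minimize
def feedmask(n):
    m=np.zeros((400,640),bool)
    for r in spotter.regions_of(n,"feed")[:1]: m|=r['pixels']
    return m
E
python3 - <<'E'
from fit import *
A=[]
for n in ("scene","top"):
    p,d=cams.capture(n); m=feedmask(n); m=cv2.dilate(m.astype(np.uint8),np.ones((5,5)))>0
    P,uv=cloud(n,d,m); 
    Q=P[(P[:,2]>6)&(P[:,2]<30)]; 
    B=P[(P[:,2]>6)&(P[:,2]<14)]; print(n,len(B), "plate z med",np.median(B[:,2]))
    r=cv2.minAreaRect(B[:,:2].astype(np.float32)); print(r, np.round(cv2.boxPoints(r)))
    A.append(Q)
    # bench z
    C,_=cloud(n,d); C=C[(C[:,0]>400)&(C[:,0]<800)&(abs(C[:,1])<300)&(abs(C[:,2])<6)]; print("bench",np.median(C[:,2]))
    pm=spotter.regions_of(n,"cam")[0]['pixels']; T,_=cloud(n,d,pm); T=T[(T[:,2]>55)]; print("post",len(T),np.round(np.median(T,0),1),np.round(T.min(0)),np.round(T.max(0)))
    # orientated fit with known size: robust rectangle 290x140, soft count of outside points and edge tightness
    X=B[:,:2]
    def cost(q):
        c,s=np.cos(q[2]),np.sin(q[2]); L=(X-q[:2])@np.array([[c,-s],[s,c]])
        o=np.maximum(np.abs(L[:,0]+35)-145,0)+np.maximum(np.abs(L[:,1])-70,0); return np.minimum(o,15).mean()
    best=None
    best=min((minimize(cost,[x,y,a],method="Nelder-Mead") for a in np.radians([-150,-135,-120]) for x in (550,580) for y in (60,80)),key=lambda r:r.fun)
    print("rect",best.x[:2],np.degrees(best.x[2]),best.fun)
E
```

```text
scene 3280 plate z med 11.742700046579381
((601.5553588867188, 113.58649444580078), (294.1659240722656, 202.918212890625), 9.380363464355469) [[440. 190.]
 [473. -10.]
 [763.  37.]
 [730. 238.]]
bench 1.6611923540440476
post 126 [571.8  -7.9  83.8] [561. -12.  55.] [577.   3.  95.]
rect [571.99438384  80.21622037] -168.99689371863556 0.029067101321210494
top 4743 plate z med 9.636362071675103
((602.40966796875, 101.7735595703125), (289.64886474609375, 168.5717010498047), 11.190051078796387) [[444. 156.]
 [477.  -9.]
 [761.  47.]
 [728. 213.]]
bench -0.3076835187813226
post 73 [564.9  -2.1  89.2] [560.  -9.  56.] [573.   4.  94.]
rect [570.71994936  81.14791937] -168.86936188677686 0.026713741891856116
```

Run:
```python
from h import *
x,y,a=571.2,80.8,np.radians(-169); c,s=np.cos(a),np.sin(a)
def W(P): P=np.asarray(P,float); return np.c_[x+c*P[:,0]-s*P[:,1],y+s*P[:,0]+c*P[:,1],P[:,2]]
ims=[]
for n,(r0,c0) in (("scene",(130,250)),("top",(120,210))):
    d=cv2.imread(f"pics/{n}0.png"); k=3
    im=cv2.resize(d[r0:r0+160,c0:c0+130],None,fx=k,fy=k,interpolation=2)
    def pl(P,col,cl=True):
        q=(proj(n,W(P))+.5-[c0,r0])*k; cv2.polylines(im,[np.round(q).astype(int)],cl,col,1)
    pl([[-180,-70,10],[110,-70,10],[110,70,10],[-180,70,10]],(0,255,0))
    pl([[-60,-100,75],[-10,-100,75],[-10,-70,75],[-60,-70,75]],(255,255,0))
    t=1.82; pl([[40,0,40],[40+85*np.cos(t),85*np.sin(t),40],[40+85*np.cos(t),85*np.sin(t),91]],(0,0,255),False)
    ims.append(im)
cv2.imwrite("pics/o1.png",cv2.hconcat(ims))
```

```text
(no output)
```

View pics/o1.png

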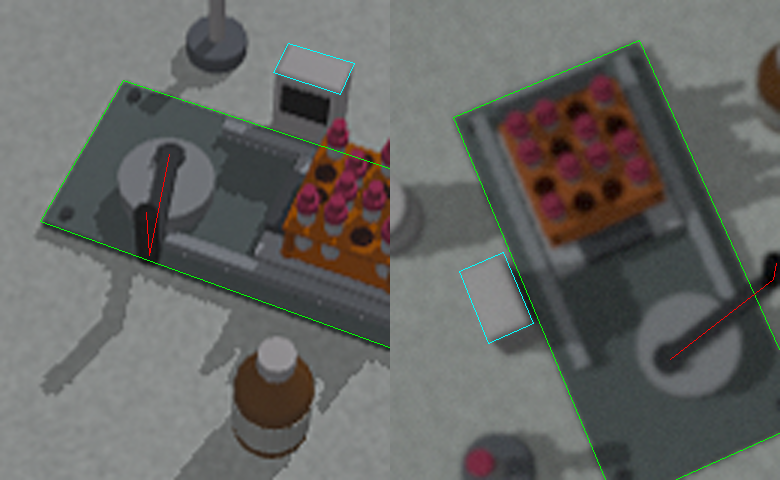

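The overlay fits to about 2 mm (feed at 571, 81, −169°; cam ≈ 1.82 rad). Next, the push plate's position and whether the arm can reach it.

Run:
```python
from h import *
x,y,a=571.2,80.8,np.radians(-169); c,s=np.cos(a),np.sin(a); R=np.array([[c,-s],[s,c]])
for n in ("scene","top"):
    d=np.load(f"{n}0.npy"); P,uv=cloud(n,d); L=np.c_[(P[:,:2]-[x,y])@R,P[:,2]]
    for lo,hi in ((20,50),(50,70),(70,84),(84,93),(93,110)):
        k=(L[:,2]>lo)&(L[:,2]<hi)&(abs(L[:,1])<55)&(L[:,0]<20)&(L[:,0]>-230)
        q=L[k]; 
        if len(q)>5: print(n,lo,hi,len(q),"x",np.round(np.percentile(q[:,0],[0,2,10,50,90,98,100])),"y",np.round(np.percentile(q[:,1],[0,2,50,98,100])))
print([f for f in dir(ctrl) if f[0]!='_'])
print("objs feed frame",[(n,np.round((np.array(p)-[x,y])@R)) for n,p in (("reagent",(690,-48)),("jar",(675,243)),("stand",(489,198)),("post",(566,-3)))])
for r in (-180,-190,-200): p=np.array([x,y])+R@[r,0]; print(r,p,np.hypot(*p))
```

```text
scene 20 50 1434 x [-170. -162. -145.  -69.   10.   18.   20.] y [-55. -53.  36.  54.  55.]
scene 50 70 928 x [-153. -152. -141. -105.  -67.  -61.  -60.] y [-43. -39.  10.  42.  44.]
scene 70 84 212 x [-153. -153. -151. -113.  -74.  -68.  -66.] y [-37. -28.  13.  38.  40.]
scene 84 93 417 x [-153. -152. -150. -116.  -76.  -67.  -65.] y [-38. -34.   5.  37.  38.]
scene 93 110 212 x [-135. -135. -132. -108.  -72.  -69.  -68.] y [-35. -33.   7.  34.  35.]
top 20 50 1415 x [-170. -158. -128.  -53.   11.   18.   20.] y [-55. -54.   6.  54.  55.]
top 50 70 1313 x [-148. -146. -139. -100.  -64.  -60.  -58.] y [-43. -41.  -1.  40.  41.]
top 70 84 255 x [-149. -147. -146. -124.  -76.  -65.  -64.] y [-38. -36.  -1.  34.  36.]
top 84 93 388 x [-152. -151. -150. -124.  -71.  -66.  -63.] y [-38. -36.  -0.  35.  37.]
top 93 110 177 x [-134. -133. -131.  -95.  -71.  -68.  -67.] y [-34. -33.  -6.  32.  33.]
['PlanningError', 'hold_point_z']
objs feed frame [('reagent', array([-92., 149.])), ('jar', array([-133., -139.])), ('stand', array([  58., -131.])), ('post', array([21., 81.]))]
-180 [747.89289302 115.14561917] 756.7048916481398
-190 [757.70916486 117.05370912] 766.697299672079
-200 [767.52543669 118.96179908] 776.6899031175134
```

```bash
cat >> h.py <<'E'
FX,FY,FA=571.2,80.8,np.radians(-169)
def F2W(p,z):
    c,s=np.cos(FA),np.sin(FA); return np.array([FX+c*p[0]-s*p[1],FY+s*p[0]+c*p[1],z])
def rel(p,az,pose=None):
    """shift (cm, tool axes) and twist (deg) to world point p, tool-x azimuth az (deg)"""
    from scipy.spatial.transform import Rotation as Ro
    if pose is None:
        st=readout.sense(); pos=st['eef_pos']; w,x,y,z=st['ee_rot']; R=Ro.from_quat([x,y,z,w]).as_matrix()
    else:
        pos,a=pose; a=np.radians(a); R=np.array([[np.cos(a),np.sin(a),0],[np.sin(a),-np.cos(a),0],[0,0,-1]])
    d=R.T@(np.asarray(p)-pos)/10; a0=np.degrees(np.arctan2(R[1,0],R[0,0]))
    return np.round(np.r_[d,(a0-az+180)%360-180],2)
def post(t,r=85): return F2W((40+r*np.cos(t),r*np.sin(t)),50)
E
python3 - <<'E'
from h import *
p=post(1.82); print(p); print(rel([p[0],p[1],231],115.3), rel([p[0],p[1],50],115.3))
E
```

```text
[568.23124878  -3.69311693  50.        ]
[-5.343e+01 -3.316e+01  3.000e-02  4.443e+01] [-53.43 -33.16  18.13  44.43]
```

step_arm(plan="-53.4 -33.2 0 44.4 60;-53.4 -33.2 0 44.4 60;-53.4 -33.2 0 44.4 60;-53.4 -33.2 0 44.4 60;-53.4 -33.2 0 44.4 60;-53.4 -33.2 0 44.4 60;-53.4 -33.2 0 44.4 60;-53.4 -33.2 0 44.4 60;-53.4 -33.2 0 44.4 60;-53.4 -33.2 0 44.4 60", grip_force=20)

```text
time_s: 2.2
eef_pos: [489.8, 95.8, 231.5]
ee_rot: [0.0, 0.535, 0.845, 0.0]
force: [0.7, 1.4, -0.1]
grip_width: 0.602
```

Run:
```python
from h import *
p=post(1.82); print(readout.sense()['eef_pos'],rel([p[0],p[1],231],115.3))
```

```text
[489.75546999  95.75710097 231.48039606] [-1.235e+01  2.840e+00  5.000e-02  1.000e-02]
```

step_arm(plan="-12.3 2.8 0 0 60;-12.3 2.8 0 0 60;-12.3 2.8 0 0 60;-12.3 2.8 3 0 60;-12.3 2.8 7 0 60;-12.3 2.8 10 0 60;-12.3 2.8 10 0 60;-12.3 2.8 10 0 60")

```text
time_s: 3.0
eef_pos: [567.1, -1.5, 132.3]
ee_rot: [0.0, 0.535, 0.845, 0.0]
force: [0.3, -0.4, 0.8]
grip_width: 0.598
```

Run:
```python
from h import *
p=post(1.82); print(readout.sense()['eef_pos'],rel([p[0],p[1],50],115.3))
ims=[]
for n in ("scene","top"):
    im,d=cams.capture(n); q=proj(n,[p[0],p[1],91])[0]; print(q)
    u,v=int(q[0]),int(q[1]); o=im[v-50:v+50,u-60:u+60,::-1]; ims.append(cv2.resize(o,None,fx=3.2,fy=3.2,interpolation=2))
cv2.imwrite("pics/a1.png",cv2.hconcat(ims))
```

```text
[567.12946058  -1.54303843 132.29961299] [-0.24  0.    8.23  0.03]
[298.07098615 200.28900988]
[338.23853015 207.19271699]
```

View pics/a1.png

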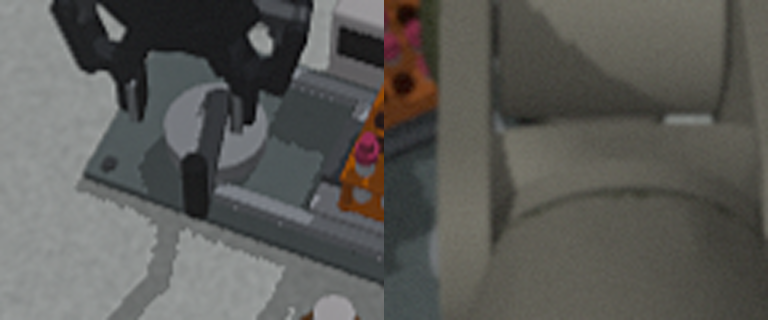

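The fingers straddle the post from above: the fingertips are at crop columns about 130 and 240, and the post is at about 197. I'll descend and grip lightly.

step_arm(plan="-0.2 0 2 0 60;-0.2 0 4 0 60;-0.2 0 6 0 60;-0.2 0 7.5 0 60;-0.2 0 7.5 0 60;-0.2 0 7.5 0 40;-0.2 0 7.5 0 20;-0.2 0 7.5 0 0;-0.2 0 7.5 0 0;-0.2 0 7.5 0 0", grip_force=20)

```text
time_s: 4.1
eef_pos: [568.5, -3.5, 57.8]
ee_rot: [0.001, 0.535, 0.845, 0.001]
force: [0.6, 0.0, 7.0]
grip_width: 0.177
```

Run:
```python
from h import *
s=readout.sense(); print(s['eef_pos'],s['force'],s['grip_width'])
for r in (84,85): print(r)
p0=post(1.82)
for i in range(1,10): t=1.82-np.radians(7*i); p=post(t); print(i,rel([p[0],p[1],s['eef_pos'][2]],115.3-7*i))
```

```text
[568.45938264  -3.45232131  57.81983237] [0.60588772 0.02972913 7.04331048] 0.17683353194473297
84
85
1 [ 0.05 -1.07 -0.    7.03]
2 [ 2.400e-01 -2.090e+00 -1.000e-02  1.403e+01]
3 [ 5.600e-01 -3.080e+00 -1.000e-02  2.103e+01]
4 [ 9.900e-01 -4.020e+00 -1.000e-02  2.803e+01]
5 [ 1.530e+00 -4.910e+00 -1.000e-02  3.503e+01]
6 [ 2.180e+00 -5.720e+00 -2.000e-02  4.203e+01]
7 [ 2.920e+00 -6.440e+00 -2.000e-02  4.903e+01]
8 [ 3.740e+00 -7.070e+00 -2.000e-02  5.603e+01]
9 [ 4.640e+00 -7.600e+00 -3.000e-02  6.303e+01]
```

The gripper stopped at 15 mm, which matches the 16 mm post, so it's held. Now I'll swing it along the arc.

step_arm(plan="0.02 -0.53 0 3.5 0;0.05 -1.07 0 7 0;0.24 -2.09 0 14 0;0.56 -3.08 0 21 0;0.99 -4.02 0 28 0;1.53 -4.91 0 35 0;2.18 -5.72 0 42 0;2.92 -6.44 0 49 0;2.92 -6.44 0 49 0")

```text
time_s: 5.0
eef_pos: [497.3, -3.1, 57.7]
ee_rot: [0.0, 0.838, 0.546, 0.002]
force: [1.7, 9.3, 7.3]
grip_width: 0.182
```

Run:
```python
from h import *
s=readout.sense(); print(s['eef_pos'],s['force'],s['grip_width'])
t=1.82-np.radians(49); p=post(t); print(p)
z=s['eef_pos'][2]
for i in list(range(1,8))+[7.9]: t=1.82-np.radians(49+7*i); p=post(t); print(i,rel([p[0],p[1],z],115.3-49-7*i,pose=(np.array([*post(1.82-np.radians(49))[:2],z]),115.3-49)), rel([p[0],p[1],z],115.3-49-7*i))
```

```text
[497.33908289  -3.06289256  57.74970879] [1.66585984 9.33066747 7.26616977] 0.18210924485579086
[497.73990196  -4.65074609  50.        ]
1 [ 0.06 -1.04  0.    7.  ] [-0.07 -0.94 -0.    6.83]
2 [ 0.25 -2.06  0.   14.  ] [ 0.12 -1.96 -0.   13.83]
3 [ 0.57 -3.05  0.   21.  ] [ 4.300e-01 -2.950e+00 -1.000e-02  2.083e+01]
4 [ 1.   -3.99  0.   28.  ] [ 8.600e-01 -3.890e+00 -1.000e-02  2.783e+01]
5 [ 1.54 -4.87  0.   35.  ] [ 1.400e+00 -4.780e+00 -1.000e-02  3.483e+01]
6 [ 2.19 -5.69  0.   42.  ] [ 2.040e+00 -5.590e+00 -1.000e-02  4.183e+01]
7 [ 2.93 -6.41  0.   49.  ] [ 2.780e+00 -6.320e+00 -1.000e-02  4.883e+01]
7.9 [ 3.66 -6.99  0.   55.3 ] [ 3.510e+00 -6.900e+00 -1.000e-02  5.513e+01]
```

step_arm(plan="0.06 -1.04 0 7 0;0.25 -2.06 0 14 0;0.57 -3.05 0 21 0;1 -3.99 0 28 0;1.54 -4.87 0 35 0;2.19 -5.69 0 42 0;2.93 -6.41 0 49 0;3.66 -6.99 0 55.3 0;3.66 -6.99 0 55.3 0;3.66 -6.99 0 55.3 0")

```text
time_s: 6.0
eef_pos: [449.7, 57.6, 57.8]
ee_rot: [0.0, 0.995, 0.096, 0.003]
force: [6.3, 5.7, 5.0]
grip_width: 0.18
```

Run:
```python
from h import *
s=readout.sense(); print(s['eef_pos'],s['force'],s['grip_width'],post(0))
c,si=np.cos(FA),np.sin(FA); d=(s['eef_pos'][:2]-[FX,FY])@np.array([[c,-si],[si,c]]); print(d, "angle",np.arctan2(d[1],d[0]-40), np.hypot(d[1],d[0]-40))
```

```text
[449.67064279  57.61558458  57.77513474] [6.2994185  5.66386719 5.02411544] 0.17971210115421388 [448.49660207  56.94887558  50.        ]
[123.72031564  -0.43044215] angle -0.005141384798360373 83.72142217320915
```

step_arm(plan="0 0 0 0 60;0 0 0 0 60;0 0 0 0 60;0 0 -3 0 60;0 0 -7 0 60;0 0 -11 0 60;0 0 -14 0 60;0 0 -14 0 60")

```text
time_s: 6.8
eef_pos: [449.0, 56.9, 199.9]
ee_rot: [0.001, 0.995, 0.096, 0.003]
force: [0.2, -0.1, -0.3]
grip_width: 0.601
```

```bash
cat > look.py <<'E'
from h import *
import sys
def look(name,t,sx):
    ims=[]
    for n,(r0,c0) in (("scene",(120,250)),("top",(120,220))):
        im,dp=cams.capture(n); k=3
        im=cv2.resize(im[r0:r0+170,c0:c0+130,::-1],None,fx=k,fy=k,interpolation=2)
        def pl(P,col,cl=True):
            q=(proj(n,[F2W(p[:2],p[2]) for p in P])+.5-[c0,r0])*k; cv2.polylines(im,[np.round(q).astype(int)],cl,col,1)
        pl([[-180,-70,10],[110,-70,10],[110,70,10],[-180,70,10]],(0,255,0))
        pl([[40,0,40],[40+85*np.cos(t),85*np.sin(t),40],[40+85*np.cos(t),85*np.sin(t),91]],(0,0,255),False)
        pl([[sx,-38,87],[sx,38,87]],(255,255,0),False)
        P,_=cloud(n,dp); c,s=np.cos(FA),np.sin(FA); L=np.c_[(P[:,:2]-[FX,FY])@np.array([[c,-s],[s,c]]),P[:,2]]
        T=L[(L[:,2]>50)&(L[:,2]<95)&(np.hypot(L[:,0]-125,L[:,1])<25)]; print(n,"post",len(T),np.round(np.median(T,0),1) if len(T) else '')
        T=L[(L[:,2]>76)&(L[:,2]<93)&(abs(L[:,1])<36)&(L[:,0]<0)&(L[:,0]>-200)]; print("slide rear x",np.round(np.percentile(T[:,0],[1,5,20]),1) if len(T) else '')
        ims.append(im)
    cv2.imwrite(f"pics/{name}.png",cv2.hconcat(ims))
E
python3 -c "
from look import *
print(readout.sense()['eef_pos'])
look('b1',0,-152)"
```

```text
[448.99806715  56.91134056 199.86183713]
scene post 122 [121.9   5.2  77.4]
slide rear x [-152.7 -151.9 -147. ]
top post 0 
slide rear x [-151.4 -149.9 -146.3]
```

View pics/b1.png

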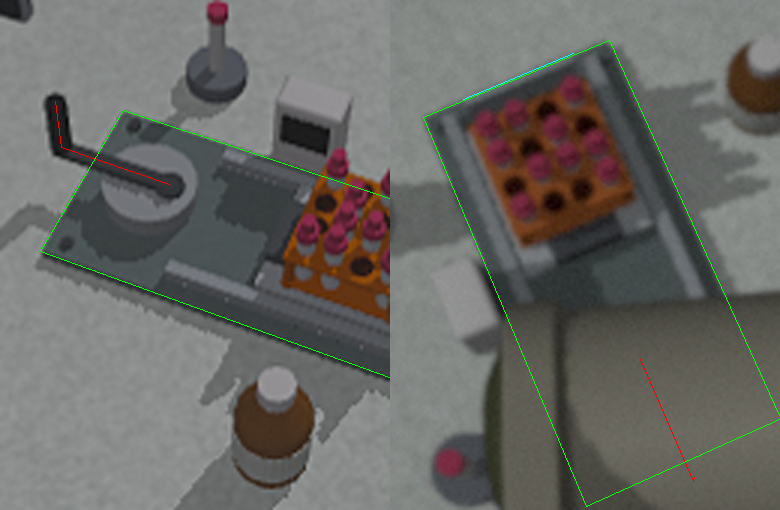

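The lever lies along feed +x: the overlay and the post agree within about 2 px, with the post at crop (55,100). The slide's rear is at x ≈ −152. Now I'll go behind the push plate.

```bash
python3 -c "
from h import *
p=F2W((-172,0),0); print(p,np.hypot(*p[:2]))
for z in (200,130,48): print(rel([p[0],p[1],z],11))"
```

```text
[740.03987555 113.6191472    0.        ] 748.7111111904479
[ 2.981e+01  5.000e-02 -3.900e-01  2.000e-02]
[2.981e+01 5.000e-02 6.610e+00 2.000e-02]
[2.981e+01 5.000e-02 1.481e+01 2.000e-02]
```

step_arm(plan="5 0 0 0 0;10 0 0 0 0;15 0 0 0 0;20 0 0 0 0;25 0 0 0 0;29.8 0 0 0 0;29.8 0 2 0 0;29.8 0 5 0 0;29.8 0 5 0 0;29.8 0 5 0 0")

```text
time_s: 7.9
eef_pos: [739.6, 114.1, 145.5]
ee_rot: [-0.0, 0.995, 0.096, -0.001]
force: [0.4, 0.2, 1.6]
grip_width: 0.005
```

```bash
python3 -c "
from look import *
s=readout.sense();print(s['eef_pos'],s['joints'])
p=F2W((-172,0),0)
print(rel([p[0],p[1],48],11))
look('d1',0,-152)"
```

```text
[739.56415982 114.07431078 145.45732543] [-2.99185724e-03  9.10261259e-01  7.38461095e-01 -5.31584172e-05
  1.49530535e+00  1.37538770e+00]
[0.06 0.06 9.75 0.02]
scene post 123 [121.6   4.9  77.2]
slide rear x [-152.8 -151.9 -147. ]
top post 16 [128.5   5.3  89.9]
slide rear x
```

View pics/d1.png

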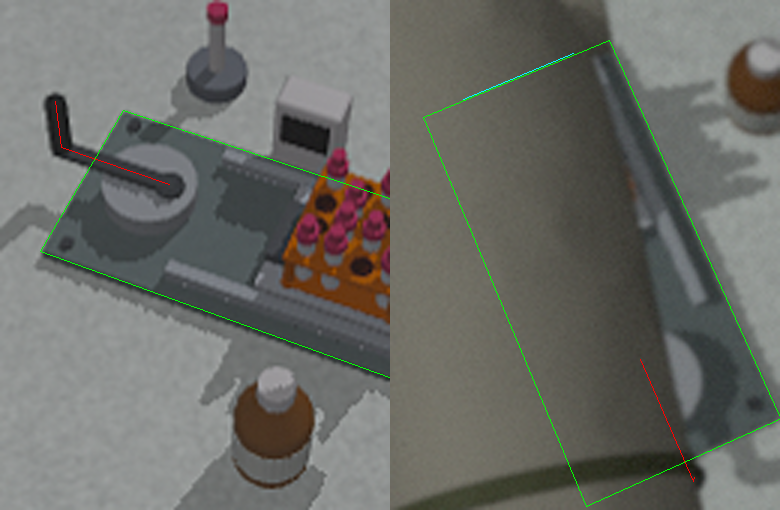

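The lever is unchanged, but the gripper is outside this crop. I'll descend in small steps and watch the force.

step_arm(plan="0 0 2 0 0;0 0 4 0 0;0 0 5.5 0 0;0 0 6.5 0 0;0 0 7.5 0 0;0 0 8.5 0 0;0 0 9.2 0 0;0 0 9.7 0 0;0 0 9.7 0 0")

```text
time_s: 8.9
eef_pos: [739.8, 114.2, 48.6]
ee_rot: [-0.0, 0.995, 0.096, -0.0]
force: [0.5, 1.2, -0.9]
grip_width: 0.001
```

Run:
```python
from h import *
s=readout.sense();print(s['eef_pos'],s['force'],s['joints'][2])
im,d=cams.capture("scene"); cv2.imwrite("pics/e1.png",cv2.resize(im[110:290,310:470,::-1],None,fx=3,fy=3,interpolation=2))
```

```text
[739.80479845 114.16750352  48.59481812] [ 0.45370145  1.15891684 -0.91471382] 0.8465987166956523
```

View pics/e1.png

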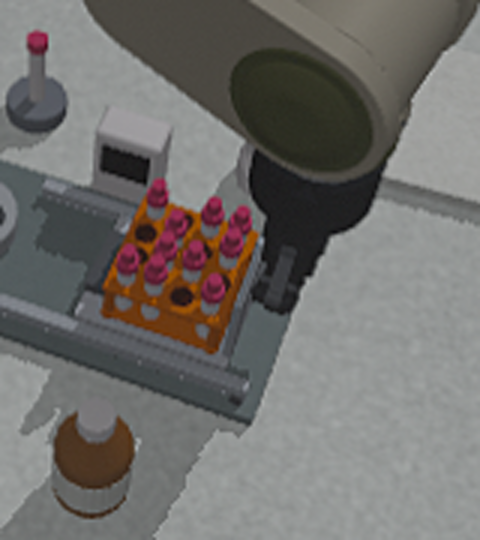

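The shut fingers are down behind the push plate, at crop (275,285), with a gap. The force is near zero, so I'll push.

step_arm(plan="-0.5 0 0 0 0;-1 0 0 0 0;-1.5 0 0 0 0;-2.2 0 0 0 0;-3 0 0 0 0;-3.8 0 0 0 0;-4.5 0 0 0 0;-5.2 0 0 0 0;-6 0 0 0 0;-6 0 0 0 0")

```text
time_s: 9.95
eef_pos: [680.3, 102.6, 49.7]
ee_rot: [0.0, 0.995, 0.096, -0.0]
force: [0.7, 0.4, -0.2]
grip_width: 0.001
```

step_arm(plan="-0.4 0 0 0 0;-0.8 0 0 0 0;-1.1 0 0 0 0;-1.4 0 0 0 0;-1.6 0 0 0 0;-1.6 0 0 0 0")

```text
time_s: 10.55
eef_pos: [672.0, 100.8, 50.2]
ee_rot: [-0.0, 0.995, 0.096, 0.01]
force: [43.0, 9.8, -17.9]
grip_width: 0.003
```

step_arm(plan="1 0 0 0 0;2 0 0 0 0;2 0 0 0 0")

```text
time_s: 10.85
eef_pos: [685.2, 103.5, 48.8]
ee_rot: [0.0, 0.995, 0.096, -0.0]
force: [-0.3, 0.7, -0.1]
grip_width: 0.001
```

Run:
```python
from h import *
s=readout.sense();print(s['eef_pos'],s['force'])
im,d=cams.capture("scene"); cv2.imwrite("pics/f1.png",cv2.resize(im[110:270,255:455,::-1],None,fx=3.5,fy=3.5,interpolation=2))
P,_=cloud("scene",d); c,s=np.cos(FA),np.sin(FA); L=np.c_[(P[:,:2]-[FX,FY])@np.array([[c,-s],[s,c]]),P[:,2]]
T=L[(L[:,2]>93)&(L[:,2]<99)&(abs(L[:,1])<36)&(L[:,0]<50)]; print(np.percentile(T[:,0],[0,5,50,95,100]))
T=L[(L[:,2]>50)&(L[:,2]<70)&(abs(L[:,1])<45)&(L[:,0]<60)]; print(np.percentile(T[:,0],[0,5,50,95,100]))
T=L[(L[:,2]>82)&(L[:,2]<92)&(abs(L[:,1])<45)&(L[:,0]<60)]; print(np.percentile(T[:,0],[0,5,50,95,100]))
```

```text
[685.17654711 103.49254552  48.84455597] [-0.25041485  0.70209685 -0.06550496]
[-128.50582698  -73.15279572  -45.79558456   -8.82615383   -5.77269387]
[-126.30548182  -90.38108799  -46.41394377   -1.85803216    2.30628281]
[-90.85899948 -89.77353593 -53.29992901  -9.28469809  -3.56644557]
```

View pics/f1.png

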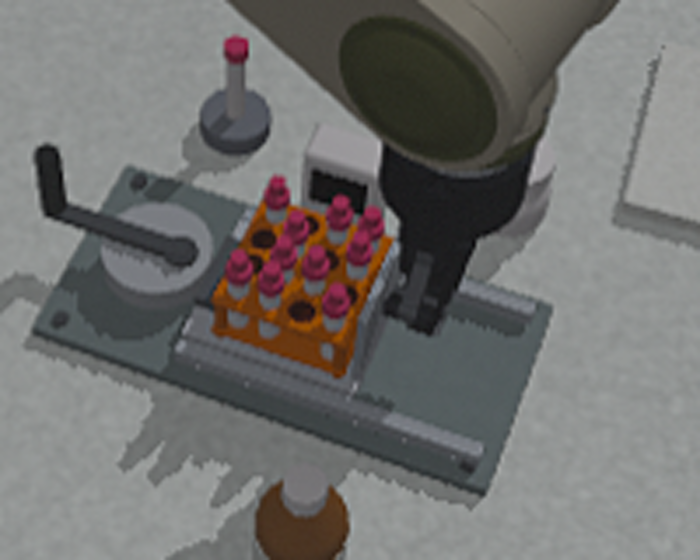

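The slide moved about 62 mm and then met a hard stop. It may not have started at 0, or something may have blocked it. I'll back away to clear the view and measure the nose against the cam disc.

step_arm(plan="0 0 -4 0 0;0 0 -8 0 0;0 0 -12 0 0;0 0 -15 0 0;-3 -4 -15 0 0;-6 -8 -15 0 0;-9 -12 -15 0 0;-12 -16 -15 0 0;-15 -20 -15 0 0;-18 -24 -15 0 0")

```text
time_s: 11.9
eef_pos: [460.0, 305.2, 199.2]
ee_rot: [0.0, 0.995, 0.096, -0.0]
force: [0.1, 0.8, 0.2]
grip_width: -0.0
```

Run:
```python
from look import *
print(readout.sense()['eef_pos'])
look('g1',0,-91)
for n in ("scene","top"):
    im,d=cams.capture(n); cv2.imwrite(f"pics/{n}_g.png",im[:,:,::-1]); np.save(f"{n}_g.npy",d)
    P,_=cloud(n,d); c,s=np.cos(FA),np.sin(FA); L=np.c_[(P[:,:2]-[FX,FY])@np.array([[c,-s],[s,c]]),P[:,2]]
    for y in (-40,-25,-10,0,10,25,40):
        k=(abs(L[:,1]-y)<4)&(L[:,0]>0)&(L[:,0]<45); q=L[k]; q=q[np.argsort(q[:,0])]; print(n,y,[(int(a),int(b)) for a,b in q[:,[0,2]][::2]][:30])
```

```text
[460.01069667 305.19521358 199.24440936]
scene post 123 [121.6   5.2  76.2]
slide rear x [-90.8 -90.3 -85.8]
top post 67 [ 1.257e+02 -1.000e-01  9.030e+01]
slide rear x [-89.5 -88.4 -84.5]
scene -40 [(13, 25), (15, 25), (17, 26), (18, 29), (25, 11), (27, 10), (29, 12), (30, 9), (32, 11), (34, 12), (34, 13), (37, 12), (40, 13)]
scene -25 [(1, 63), (1, 66), (10, 35), (14, 36), (16, 34), (18, 34), (26, 12), (31, 36), (35, 33), (36, 36), (38, 32), (40, 31), (41, 33), (42, 35), (44, 38), (44, 34)]
scene -10 [(0, 62), (1, 65), (11, 35), (13, 35), (15, 35), (16, 34), (17, 35), (18, 34), (20, 32), (23, 31), (24, 34), (25, 34), (26, 37), (28, 35), (29, 34), (31, 34), (34, 35), (35, 43), (39, 38), (40, 39), (43, 40)]
scene 0 [(0, 65), (10, 32), (12, 33), (13, 33), (15, 35), (16, 35), (16, 36), (18, 34), (21, 30), (21, 36), (22, 36), (23, 36), (25, 35), (27, 34), (27, 36), (29, 41), (29, 38), (29, 43), (31, 42), (31, 42), (33, 41), (34, 40), (35, 42), (37, 43), (39, 40), (40, 44), (42, 40), (43, 40), (44, 43)]
scene 10 [(9, 38), (11, 32), (13, 35), (14, 35), (15, 36), (17, 34), (18, 34), (22, 3
[... 2174 characters left out ...]
 (15, 34), (16, 33), (17, 33), (18, 31), (19, 7), (19, 17), (20, 30), (20, 30), (20, 20), (23, 29), (25, 36), (25, 29)]
top 25 [(0, 31), (0, 61), (0, 61), (1, 62), (1, 31), (1, 61), (2, 59), (2, 62), (3, 30), (5, 25), (5, 31), (7, 32), (7, 31), (8, 19), (9, 22), (11, 32), (12, 31), (13, 32), (14, 30), (15, 32), (15, 28), (17, 31), (19, 35), (19, 8), (19, 27), (20, 22), (20, 18), (20, 10), (22, 10), (23, 10)]
top 40 [(0, 62), (1, 62), (1, 35), (1, 51), (2, 61), (2, 30), (2, 22), (3, 22), (4, 22), (5, 21), (6, 25), (7, 22), (8, 21), (9, 25), (9, 21), (11, 21), (13, 25), (13, 22), (14, 22), (15, 21), (16, 24), (17, 24), (18, 24), (19, 22), (19, 8), (19, 8), (20, 16), (20, 4), (22, 8), (23, 13)]
```

View pics/g1.png

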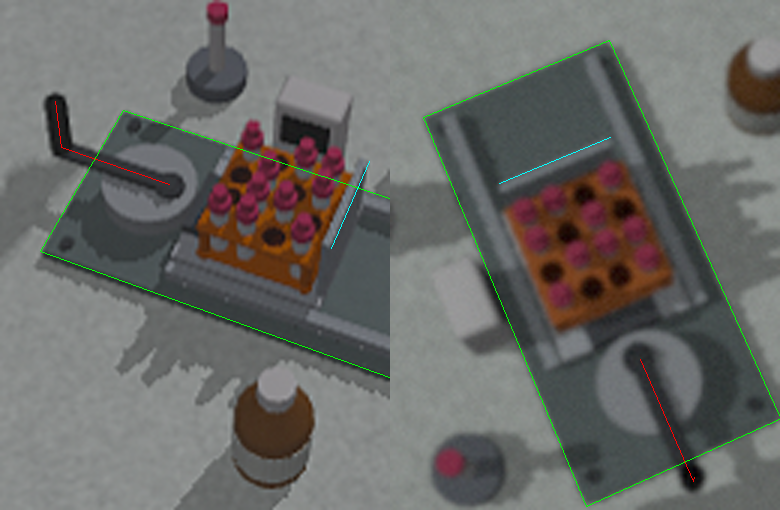

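Both views show the lever exactly along feed +x. The slide's front is at x ≈ 19.5, just short of the disc's thin side at 22. That matches the home position implied by the 25 mm-short figure (about 20). The slide took 44 N there against 2.5 N of friction, so it's against its stop. I'll check the loose items once more and hand in.

Run:
```python
from h import *
for n in ("scene","top"):
    p,d=cams.capture(n); a=np.load(f"{n}0.npy")
    for t in ("reagent","jar","stand"):
        r=spotter.regions_of(n,t); print(n,t,[(round(q['conf'],2),np.round(q['extent'])) for q in r[:1]])
print(readout.sense()['force'],workorder.finish_job())
```

```text
scene reagent [(0.63, array([341., 263.,  27.,  38.]))]
scene jar [(0.96, array([402., 161.,  21.,  29.]))]
scene stand [(0.85, array([324., 138.,  25.,  31.]))]
top reagent [(0.76, array([343., 149.,  24.,  32.]))]
top jar [(0.71, array([208., 192.,  32.,  35.]))]
top stand [(0.71, array([250., 279.,  24.,  20.]))]
the job is handed in; nothing more can be done
[ 0.22738116 -0.03102918  0.20399277] None
```

The lever now points straight away from the slide, the slide is home as far as I can measure, and the job is handed in. I gripped the lever post lightly and swung it round from about 1.82 rad to 0. Only then did I push the slide forward with the shut fingers until it stopped, then backed away. The robot's clock read about 12 s of the 58 allowed.

**Cam:** the overlay fits the lever in both views. The top camera puts the post 0 mm off line; the side camera's depth reads about 5 mm off, which I put down to it seeing only the post's near surface.

**Slide:**
- It moved about 62 mm, not 70, so either it did not start fully back or it is not quite home. I found no direct proof of which.
- I read it as home: it held still against 44 N, with its front at x ≈ 19.5. That is about where home should be (x ≈ 20, worked out from the cam geometry). The disc's thin side is at x ≈ 22.
- That 44 N was a fingertip push. It is above the 40 N limit stated for the arm or gripper body, but well below the 120 N wrist limit.

**Bottle, jar and stand:** the bottle and jar are within about 2 px of where they started, and the stand within about 3 px in the side view. That is within the detector's scatter. No contact was planned with any of them.

**Arm:** it finished clear of everything, with the measured force near zero.

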